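Change over an insert in the topping caddy

ROBOT

A 6-joint arm with a two-finger parallel gripper is mounted at the origin on a cart in front of the work surface, level with it; the furniture and walls round the work are solid. World frame = base frame: x ahead of the robot, y to its left, z up, the work surface at z = 0. Lengths are in m, angles in rad, forces in N, time in s.
With the tool pointing down it reaches from about 0.375 to 0.825 m from the base axis. Payload 5.5 kg.
Tool frame: the origin (TCP) lies at the very end of the fingers, on their centre line; the grasp point (between the pads) lies 19 mm behind it; z points along the fingers, y is the line along which they close (so a half turn about z gives the same grasp; the last joint's range is limited). The gripper opens to 85 mm and grips with 20 to 120 N. Pads are 22 mm wide; open, the fingers measure 114 mm over their backs; the gripper's body (76 mm by 85 mm) begins 54 mm behind the grasp point. The pads swing forward as they close: fully open they stand 13 mm farther back than shut.
Start: joints at [1.129, 0.314, -0.047, 1.21, 0, 1.571], TCP at [0.257, 0.542, 0.231] pointing down, gripper open.
Joint ranges: [-2.67, 2.67], [-0.69, 1.73], [-1.03, 1.25], [-2.08, 2.16], [-1.42, 1.45], [-3.14, 3.14]. Speed limits (rad/s): [2.39, 2.39, 3.01, 3.14, 3.14, 3.14].

INTERFACE

Orientations are given as a unit quaternion [w, x, y, z].
In Python, from cell import robot, cams, ticket gives the robot as it stands. Calls block until the motion is done:
- robot.reach(position, orientation): joint-space move of the TCP to a pose.
- robot.move_l(position, ori=None, vel=0.15, max_force=None): straight line of the TCP; ori=None keeps the orientation; vel is the mean speed in m/s. With max_force (N) it stops when the force on the tool has changed by that much, and returns True; else False.
- robot.set_joints(angles): joint-space move.
- robot.set_gripper(opening, newtons=None): finger opening in m; newtons is the grip in N (None keeps the last); returns when the fingers have stopped.
- robot.dwell(seconds).
- robot.inverse_kinematics(position, orientation): joint angles nearest the present ones, or None.
- cams.camera(name): name is "scene" or "top"; returns the picture (420x560x3 uint8, blue, green, red); there is no depth.
- cams.get_calibration(name): a dict with "fx", "fy", "cx", "cy" (pixels), "rvec" (rotation vector, rad) and "tvec" (3), from world to camera coordinates, as OpenCV has them. Camera axes: x right, y down, z forward; pixel columns grow to the right and rows downward; lengths in m; the calibration is good to about 2 mm. A picture is of the moment at which its call begins. get_calibration takes no time and is no camera call.
A pose or a line that the arm cannot do raises robot.IKError and nothing moves.
- ticket.hand_in(): hands the job in; it is judged then, once.
Readings, each from a call of its own:
- robot.get_time_s(): time.
- robot.get_joint_positions(): joint angles.
- robot.get_joint_velocities(): joint speeds.
- robot.get_tau(): joint torques, N m.
- robot.get_position(): TCP position.
- robot.get_eef_rot(): TCP orientation.
- robot.get_ft_force(): force on the tool from outside, world axes, zero at the start.
- robot.get_wrist_torque(): the same for the moment, N m.
- robot.get_width(): finger opening in m.
- robot.get_grip_force(): force on a finger pad.
Only numpy, scipy, OpenCV 4.12 (cv2) and the standard library are available. Lean on these libraries where they do the work, as an engineer would, in place of code of your own. Each camera call takes 0.05 s, during which the arm holds its last target. There are 200 camera calls.

TASK

The topping caddy needs two divided inserts. Lift the plain insert (no divider) out of the caddy and nest it right down in the stack of plain inserts; then set the spare divided insert in the empty well and press it down past the spring catches until its rim is flush with the deck, and only after that shut the lid fully. Set the inserts down rather than dropping them, leave the other divided insert in its well, and do not push the jars, tub or fruit about.

Things in the scene. Friction and masses are not known exactly. Their poses are not given: they have to be found in the camera images.
- caddy: black plastic topping caddy fixed to the table, 208 x 240 mm, deck (top face) at 66 mm. Origin: centre of its underside; x points from its front to the hinge side, y left, z up. Two wells side by side, long along x, each a rim recess 163 x 69 mm, 16 mm deep, with a 3 mm bevel round its mouth. Beside the middle of a long side is a finger notch, 52 mm long, 26 mm or more wide, 22 mm deep
- well_left (a point): centre of the left (+y of the caddy) well's mouth, level with the deck; axes as the caddy's. In each end wall of a well a steel spring ball stands out 3 mm, 8 mm below the deck: an insert just set in stands about 12 mm proud and needs 7 to 12 N down at its middle to go home; it lifts out with a light pull straight up
- well_right (a point): the same point of the right (-y) well
- plain_insert: plain steel insert, no divider, at the start seated in either well. All inserts: 160 (x) x 66 (y) x 58 mm (z), a vertical rim band 16 mm deep round the top; below it 150 x 56, tapering to 131 x 37 mm at the foot; mouth 153 x 59 mm. 0.2 kg. Origin: centre of the underside. Best taken from above across the 66 mm width, mid-length, on the rim band
- kept_insert: divided steel insert (same outside, a 7 mm wall across its middle, top 5 mm below the rim), seated in the other well; it stays there. Origin: centre of the underside
- spare_insert: the spare divided steel insert (same outside as the others, 7 mm wall across its middle along y, its top 5 mm below the rim), standing on the table on one side of the caddy. Origin: centre of the underside
- spare_insert_rim (a point): centre of the spare insert's mouth, level with the top of its rim, 58 mm above its underside
- stack_lower: lower of the two plain inserts of the stack that stands on the table on the other side of the caddy. Origin: centre of the underside
- stack_upper: upper plain insert of the stack, nested in the lower one and 16 mm higher. A further insert nests the same way: its rim band comes to rest on this one's rim, its origin 16 mm above this one's origin, with 1.5 mm play all round. Origin: centre of the underside
- lid (a joint): hinge angle of the caddy's lid (rad): 0 shut, grows as it opens, to 2.05; at the start it stands open, leaning back, and friction keeps it where it is left. Black frame 200 x 232 mm with a clear panel, 8 mm thick, hinged along the far edge
- lid_grip (a point): middle of the top face of the lid's grip bar (14 mm wide, 90 mm long along y, 16 mm above the lid's outer face, at its free edge); with the lid shut it lies 93 mm above the table, 192 mm in front of the hinge
- lid_hinge (a point): middle of the lid's hinge axis, 7 mm above the deck at the caddy's far edge; the axis runs along the caddy's y
- sugar_jar: brown glazed jar, 122 mm across, 127 mm high, bystander. Origin: centre of the underside
- spice_jar_1: spice jar with red cap, 45 mm across, 106 mm high, bystander. Origin: centre of the underside
- tub_1: white tub, 72 mm across, 71 mm high, bystander. Origin: centre of the underside
- mandarin_1: mandarin, 58 mm across, 52 mm high, bystander. Origin: its underside
Mind the look-alikes: they are no part of the job. Leave any turquoise look-alike of the spare_insert alone.

How it is judged:
On the way, in this order (a step that is already met when the one before it is completed fails the run):
1. the plain insert is nested right down in the stack and let go (horizontal distance between plain_insert and stack_upper below 0.005 m and z of plain_insert in the frame of stack_upper between 0.012 and 0.019 m and angle between the x axis of plain_insert and the x axis of stack_upper, either way round below 0.08 rad and angle between plain_insert's own z axis and vertical below 0.06 rad and contact force between plain_insert and the fingers below 0.1 N), for 0.2 s.
2. the spare divided insert is pressed flush into the empty well while the lid is still open (value of joint lid above 0.7 rad and angle between spare_insert's own z axis and vertical below 0.035 rad and ((horizontal distance between spare_insert_rim and well_left below 0.005 m and z of spare_insert_rim in the frame of well_left below 0.003 m) or (horizontal distance between spare_insert_rim and well_right below 0.005 m and z of spare_insert_rim in the frame of well_right below 0.003 m))), for 0.2 s.
At the end, for the whole second after the job is handed in: Spare insert in the freed well: centred within 5 mm, tilt under 2 deg, rim less than 3 mm above the deck. Plain insert nested on the stack: within 5 mm, parallel within 4.5 deg, 16 mm up (+-3). Stack still nested and upright on the table. Lid under 0.04 rad. All at rest (value of joint lid below 0.04 rad and angle between spare_insert's own z axis and vertical below 0.035 rad and ((horizontal distance between spare_insert_rim and well_left below 0.005 m and z of spare_insert_rim in the frame of well_left below 0.003 m) or (horizontal distance between spare_insert_rim and well_right below 0.005 m and z of spare_insert_rim in the frame of well_right below 0.003 m)) and horizontal distance between plain_insert and stack_upper below 0.005 m and z of plain_insert in the frame of stack_upper between 0.012 and 0.019 m and angle between the x axis of plain_insert and the x axis of stack_upper, either way round below 0.08 rad and angle between plain_insert's own z axis and vertical below 0.06 rad and z of stack_upper in the frame of stack_lower below 0.019 m and horizontal distance between stack_upper and stack_lower below 0.005 m and angle between stack_lower's own z axis and vertical below 0.04 rad and height (world z) of stack_lower below 0.006 m and linear speed of each of plain_insert, spare_insert below 0.02 m/s); the robot touches nothing.
It fails at once if the other divided insert is moved out of its place (distance of kept_insert from where it was at the start of the episode above 0.012 m).
It fails at once if an insert is dropped or thrown (faster than 1.2 m/s) (linear speed of any of plain_insert, spare_insert above 1.2 m/s).
It fails at once if a bystander (sugar jar, spice jar, tub, mandarin) is pushed more than 30 mm (distance of any of sugar_jar, spice_jar_1, tub_1, mandarin_1 from where it was at the start of the episode above 0.03 m).
It also fails if it takes over 72 s, if anything falls off the work surface, if the arm or the gripper's body presses on something with over 40 N, if the wrist force passes 120 N, or if a joint passes its speed limit or range.

## Working session

There is one attempt and no reset: what is moved stays moved. The work goes in short steps, each a Python script; the robot and the scene stay as the last script left them, time stands still between calls to the robot, and variables do not carry over. Pictures are saved under pics/ and viewed, at most 10 in all, crops included, and the job is handed in when it is done.

```bash
ls; mkdir -p pics
python3 - <<'E'
from cell import robot,cams
import cv2
for n in("scene","top"):
    cv2.imwrite(f"pics/{n}0.png",cams.camera(n)); c=cams.get_calibration(n); print(n,c)
print(robot.get_time_s(), robot.get_eef_rot(), robot.get_width())
E
```

```text
pics
scene {'fx': 415.98851378143365, 'fy': 415.98851378143365, 'cx': 279.04493606661674, 'cy': 215.7660068577379, 'rvec': array([ 2.04896589, -0.95052579,  0.44446377]), 'tvec': array([-0.43370896,  0.32963214,  0.8820409 ])}
top {'fx': 508.0716384407931, 'fy': 508.0716384407931, 'cx': 283.76376826933256, 'cy': 207.52378147206184, 'rvec': array([ 2.1851804 , -2.1158901 ,  0.18329007]), 'tvec': array([-0.1054048 ,  0.5629722 ,  1.62840627])}
0.1 [-1.83015105e-04  2.19095605e-01  9.75703072e-01 -7.72648289e-04] 0.08561213404914055
```

View pics/top0.png

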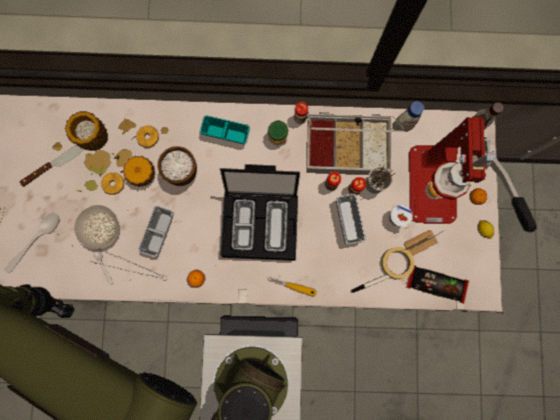

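View pics/scene0.png

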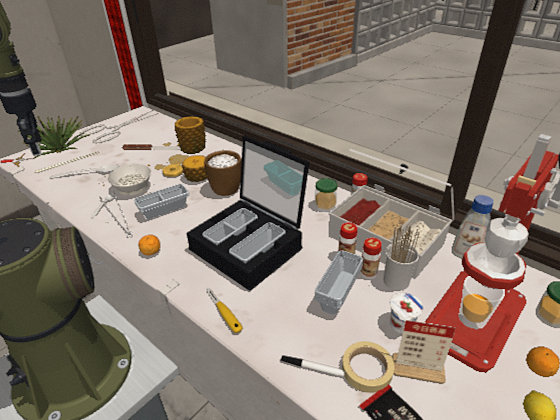

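Top view: the wells are at (243,225) and (276,225), and the left one shows a divider, so the plain insert is in the right well. For the spare insert the candidates are grey divided (156,232), kept divided in the caddy (243,225) and turquoise (225,130). By description it is the grey one at (156,232). The stack is at (348,220). I'll check all of this in a close crop.

```bash
cat > h.py <<'E'
import numpy as np,cv2
from cell import robot,cams,ticket
def calib(n):
    c=cams.get_calibration(n);K=np.array([[c['fx'],0,c['cx']],[0,c['fy'],c['cy']],[0,0,1.]])
    return K,cv2.Rodrigues(np.array(c['rvec']))[0],np.array(c['tvec'],float)
def ray(n,px,z):
    K,R,t=calib(n);px=np.atleast_2d(np.asarray(px,float))
    d=(R.T@np.linalg.inv(K)@np.c_[px,np.ones(len(px))].T).T;o=-R.T@t
    return o+d*((z-o[2])/d[:,2])[:,None]
def proj(n,P):
    K,R,t=calib(n);return cv2.projectPoints(np.atleast_2d(np.asarray(P,float)),cv2.Rodrigues(R)[0],t,K,None)[0][:,0]
E
python3 - <<'E'
from h import *
a=cv2.imread('pics/top0.png');b=cv2.imread('pics/scene0.png')
u=cv2.resize(a[165:265,130:370],None,fx=3.3,fy=3.3,interpolation=cv2.INTER_CUBIC)
v=cv2.resize(b[175:315,125:370],None,fx=3.2,fy=3.2,interpolation=cv2.INTER_CUBIC)
cv2.imwrite('pics/ct.png',u);cv2.imwrite('pics/cs.png',v)
for n in('top','scene'):
    K,R,t=calib(n);print(n,-R.T@t)
print(ray('top',[[156,232],[348,220],[260,225]],0.06))
E
```

```text
top [ 0.31272962 -0.06083265  1.6965419 ]
scene [-0.08580584 -0.66887938  0.78739742]
[[ 0.47004221  0.32166653  0.06      ]
 [ 0.5295969  -0.29726443  0.06      ]
 [ 0.50376031 -0.01177016  0.06      ]]
```

View pics/ct.png

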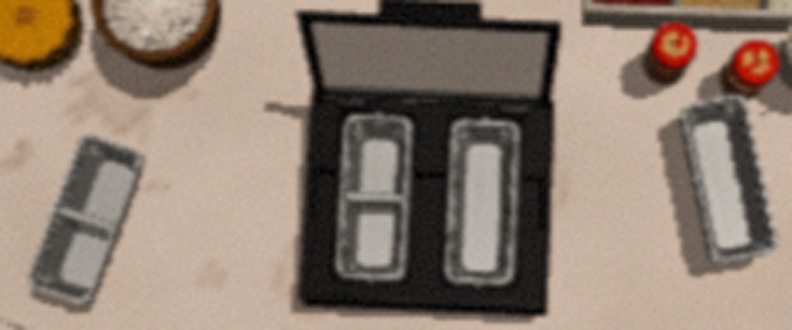

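View pics/cs.png

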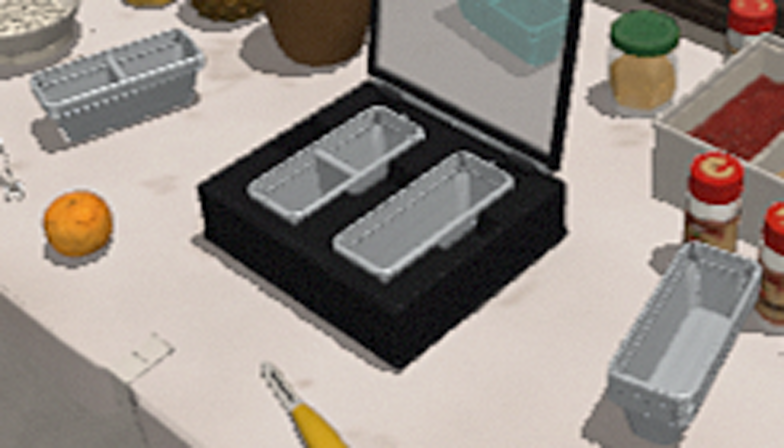

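The crops confirm it. The plain insert is in the right well (top px ~(276,225)) and the divided one stays in the left well (~(243,225)). The spare is the grey divided insert at ~(156,232), and the plain stack is at ~(348,220). The turquoise one at (225,130) is the look-alike. Next I'll measure with masks.

```bash
cat > m.py <<'E'
from h import *
def rects(img,dbg=None):
    hsv=cv2.cvtColor(cv2.GaussianBlur(img,(3,3),0),cv2.COLOR_BGR2HSV);lab=cv2.cvtColor(cv2.GaussianBlur(img,(3,3),0),cv2.COLOR_BGR2LAB).astype(int)
    grey=(abs(lab[...,1]-128)<=4)&(lab[...,2]<=130)
    bright=hsv[...,2]>75
    out={}
    for name,(x0,y0,x1,y1),m,z in [('kept',(231,195,259,255),bright,.066),('plain',(262,195,292,255),bright,.066),
        ('spare',(135,202,178,262),grey,.050),('stack',(330,188,370,250),grey,.058)]:
        mm=np.zeros(img.shape[:2],np.uint8);mm[y0:y1,x0:x1]=m[y0:y1,x0:x1]*255
        cs=cv2.findContours(mm,cv2.RETR_EXTERNAL,cv2.CHAIN_APPROX_NONE)[0]
        c=max(cs,key=cv2.contourArea)
        if dbg is not None: cv2.drawContours(dbg,[c],-1,(0,0,255),1)
        W=ray('top',c[:,0],z)[:,:2]
        (cx,cy),(w,h),a=cv2.minAreaRect((W*1000).astype(np.float32))
        if w<h:a+=90
        a=(a+90)%180-90
        out[name]=(cx/1000,cy/1000,a,max(w,h),min(w,h))
    return out
if __name__=='__main__':
    img=np.median([cams.camera('top') for _ in range(5)],axis=0).astype(np.uint8);d=img.copy()
    for k,v in rects(img,d).items(): print(k,np.round(v,4))
    dark=(img.max(2)<60).astype(np.uint8)*255; mm=np.zeros_like(dark);mm[196:268,215:302]=dark[196:268,215:302]
    cv2.imwrite('pics/m1.png',cv2.resize(d[165:265,130:370],None,fx=3.3,fy=3.3))
E
python3 m.py
```

```text
kept [ 5.04900e-01  4.33000e-02 -4.35300e-01  1.62935e+02  6.82503e+01]
plain [ 5.024000e-01 -6.270000e-02 -4.758000e-01  1.633353e+02  6.803670e+01]
spare [ 0.5393  0.2961 68.7093 28.0368  7.675 ]
stack [ 0.5157 -0.3298 11.8545 96.6005 16.143 ]
```

View pics/m1.png

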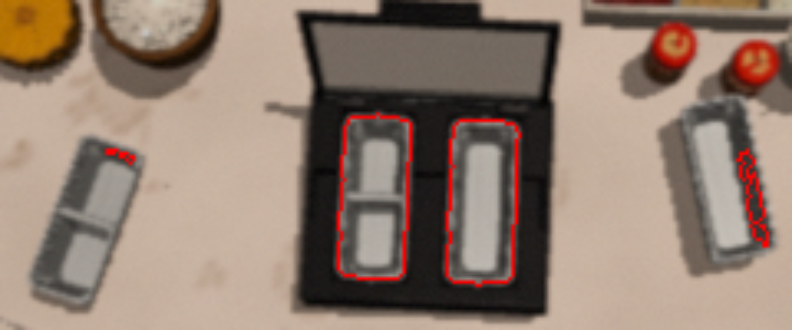

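The contours fit both caddy inserts well (163 x 68 mm against a true 160 x 66). The grey mask for the other two needs retuning.

Run:
```python
import cv2,numpy as np
i=cv2.GaussianBlur(cv2.imread('pics/top0.png'),(3,3),0);l=cv2.cvtColor(i,cv2.COLOR_BGR2LAB)
for n,p in dict(floor=(157,240),wall=(150,215),table=(190,230),shadowStack=(333,215),stackfloor=(346,220),stwall=(357,220),edge=(346,196),shadowSpare=(175,165)).items(): print(n,p,l[p[1],p[0]])
for r in (220,): print([tuple(map(int,l[r,c])) for c in range(328,372,2)])
```

```text
floor (157, 240) [166 129 132]
wall (150, 215) [174 131 138]
table (190, 230) [187 134 139]
shadowStack (333, 215) [110 132 135]
stackfloor (346, 220) [189 129 132]
stwall (357, 220) [ 57 128 129]
edge (346, 196) [101 129 130]
shadowSpare (175, 165) [192 130 139]
[(189, 132, 140), (186, 133, 139), (148, 132, 138), (111, 132, 135), (112, 132, 136), (104, 132, 135), (100, 130, 131), (133, 128, 132), (182, 128, 132), (189, 129, 132), (189, 128, 133), (191, 129, 132), (175, 129, 133), (99, 128, 131), (58, 128, 129), (58, 128, 130), (116, 129, 132), (180, 132, 138), (190, 133, 139), (190, 134, 139), (190, 133, 139), (190, 133, 140)]
```

```bash
sed -i "s/grey=.*/g=cv2.GaussianBlur(lab.astype(np.float32),(3,3),0);grey=(g[...,1]-128+g[...,2]-128)<6.0/" m.py
sed -i "s/c=max(cs,key=cv2.contourArea)/c=cv2.convexHull(max(cs,key=cv2.contourArea)) if m is grey else max(cs,key=cv2.contourArea)/; s/m1.png/m2.png/" m.py; python3 m.py
```

```text
kept [ 5.04800e-01  4.32000e-02 -4.35300e-01  1.62935e+02  6.80770e+01]
plain [ 5.024000e-01 -6.270000e-02 -4.758000e-01  1.633353e+02  6.803670e+01]
spare [  0.4735   0.3251 -16.896  153.7877  61.4716]
stack [  0.5347  -0.3033  12.8749 158.5969  65.1871]
```

View pics/m2.png

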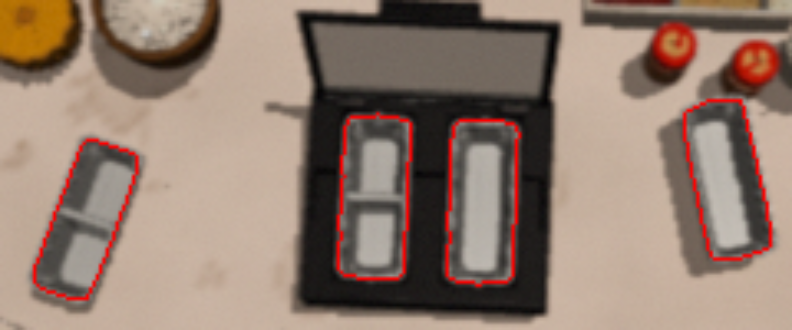

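```bash
for t in 7.0 8.0 9.0; do sed "s/<6.0/<$t/; s/m2.png/m_$t.png/" m.py>/tmp/m_.py; cp /tmp/m_.py m_.py; echo $t; python3 m_.py|tail -2;done
python3 - <<'E'
from h import *
a=cv2.imread('pics/m_9.0.png');b=cv2.imread('pics/m_8.0.png')
cv2.imwrite('pics/m3.png',np.vstack([np.hstack([a[100:,:200],a[60:290,640:]]),np.hstack([b[100:,:200],b[60:290,640:]])]))
E
```

```text
7.0
spare [  0.4734   0.3251 -17.0067 155.8713  63.1178]
stack [  0.5341  -0.3031  13.1798 159.867   66.9507]
8.0
spare [  0.4735   0.3252 -16.5878 157.6373  64.9679]
stack [  0.5344  -0.303   12.679  163.2314  68.6893]
9.0
spare [  0.4729   0.3247 -16.8139 160.5995  66.6254]
stack [  0.5342  -0.3024  12.6473 165.6802  70.5567]
```

View pics/m3.png

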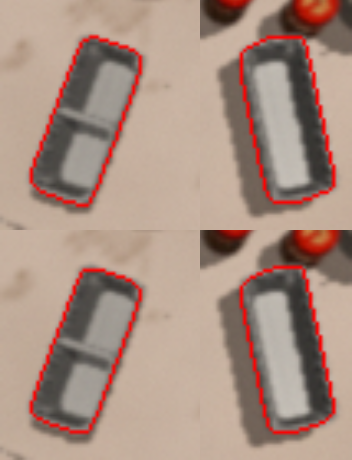

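Centres move by 1 mm or less across thresholds and the sizes match. Now grasp the plain insert with a guarded descent.

```bash
rm -f m_.py
cat >> h.py <<'E'
from scipy.spatial.transform import Rotation as Ro
def down(yaw):
    """tool z down, tool y across an object whose long axis has this yaw; the half turn with the smaller wrist move"""
    best=None
    for s in(1,-1):
        y=s*np.array([-np.sin(yaw),np.cos(yaw),0]);z=np.array([0,0,-1.]);x=np.cross(y,z)
        q=Ro.from_matrix(np.c_[x,y,z]).as_quat()[[3,0,1,2]]
        yield q
def pick_q(p,yaw):
    c=[]
    for q in down(yaw):
        j=robot.inverse_kinematics(p,q)
        if j is not None:c.append((abs(j[5]),tuple(q)))
    return np.array(min(c)[1])
def st(*a): print(*a,'t',round(robot.get_time_s(),2),'p',np.round(robot.get_position(),4),'w',round(robot.get_width(),4),'F',np.round(robot.get_ft_force(),1),'g',np.round(robot.get_grip_force(),1))
E
python3 - <<'E'
from h import *
x,y,yaw=.5024,-.0627,np.deg2rad(-.8)
p=[x,y,.2];q=pick_q(p,yaw);print(q)
robot.reach(p,q);st('above')
robot.set_gripper(.078,40)
robot.move_l([x,y,.085],vel=.2);st()
print(robot.move_l([x,y,.036],vel=.04,max_force=5));st('down')
E
```

```text
[0.         0.00698126 0.99997563 0.        ]
above t 3.68 p [ 0.5026 -0.0621  0.2001] w 0.0856 F [-0.1 -0.5 -0.7] g 0.0
t 4.66 p [ 0.503  -0.0627  0.0856] w 0.0784 F [0.2 0.3 0.6] g 0.0
False
down t 6.03 p [ 0.5027 -0.0627  0.0363] w 0.0781 F [ 0.6  0.2 -0.8] g 0.0
```

Run:
```python
from h import *
p=robot.get_position();robot.move_l([.5024,-.0627,.038],vel=.02)
robot.set_gripper(.05,60);st('grip');p=robot.get_position()
robot.move_l([.5024,-.0627,.055],vel=.04);st('up')
robot.move_l([.5024,-.0627,.2],vel=.15);st('high')
cv2.imwrite('pics/s2.png',cv2.resize(cams.camera('scene')[60:340,100:400],None,fx=2,fy=2))
```

```text
grip t 6.55 p [ 0.5026 -0.0629  0.0386] w 0.0648 F [-2.4 -0.2  6.2] g 66.7
up t 7.12 p [ 0.5025 -0.0627  0.0552] w 0.0648 F [ 0.2 -0.2 -2.5] g 67.1
high t 8.24 p [ 0.5017 -0.0626  0.199 ] w 0.0646 F [-0.4 -0.2 -2.1] g 67.1
```

View pics/s2.png

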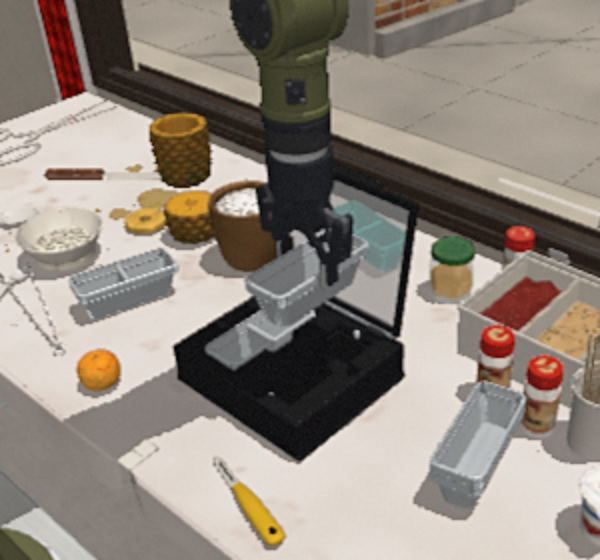

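The plain insert is held level at px ~(305,270) of this crop and the right well is empty. Next: nest it on the stack.

Run:
```python
from h import *
x,y,yaw=.5342,-.303,np.deg2rad(12.8)
q=pick_q([x,y,.2],yaw);robot.reach([x,y,.2],q);st('above')
robot.move_l([x,y,.125],vel=.15)
print(robot.move_l([x,y,.060],vel=.04,max_force=6));st('down')
```

```text
above t 9.25 p [ 0.5339 -0.3019  0.1995] w 0.0647 F [-0.5 -0.2 -1.7] g 67.1
True
down t 11.19 p [ 0.5343 -0.3039  0.0675] w 0.0649 F [-0.5 -0.5  5.5] g 71.3
```

Run:
```python
from h import *
x,y=.5342,-.303
robot.dwell(.2);st('settled');print(np.round(robot.get_wrist_torque(),2))
print(robot.move_l([x,y,.061],vel=.02,max_force=12));st('down');print(np.round(robot.get_wrist_torque(),2))
cv2.imwrite('pics/s3.png',np.hstack([cv2.resize(cams.camera('scene')[200:340,300:420],None,fx=3,fy=3),cv2.resize(cams.camera('top')[180:250,320:380],None,fx=6,fy=6)]))
```

```text
settled t 11.39 p [ 0.5342 -0.3037  0.0676] w 0.0649 F [ 0.5 -0.5  6.3] g 71.4
[-0.39  0.08 -0.03]
True
down t 11.6 p [ 0.5346 -0.3051  0.0672] w 0.0645 F [-1.7  0.5  5. ] g 72.5
[-0.34  0.12 -0.08]
```

View pics/s3.png

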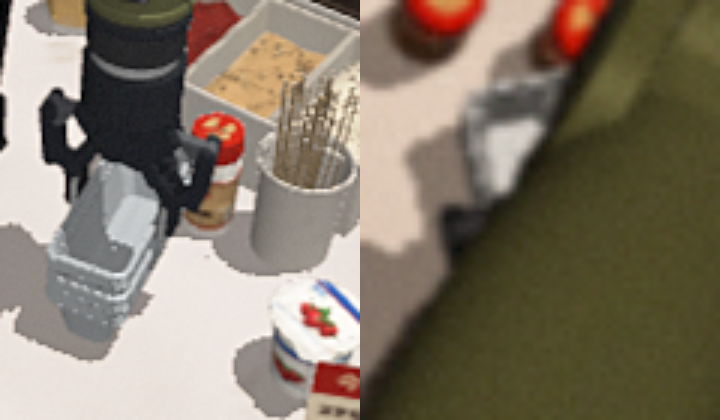

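The insert sits nearly nested and level, about 5 mm high. Release it, then press it home evenly with the finger ends on the rim.

Run:
```python
from h import *
x,y,_=robot.get_position()
robot.set_gripper(.074);robot.dwell(.2);st('rel')
robot.move_l([x,y,.13],vel=.15);robot.set_gripper(.055);st('up')
print(robot.move_l([x,y,.07],vel=.04,max_force=10));st('press');print(np.round(robot.get_wrist_torque(),2))
robot.move_l([x,y,.13],vel=.15)
robot.move_l([x,y,.2],vel=.2);st()
```

```text
rel t 12.16 p [ 0.5337 -0.3041  0.0658] w 0.0737 F [0.9 0.2 0.3] g 0.0
up t 13.06 p [ 0.5341 -0.3048  0.1291] w 0.0548 F [-0.5  0.8  0.9] g 0.0
True
press t 14.1 p [ 0.5345 -0.3049  0.086 ] w 0.0552 F [-1.1 -0.4  7.6] g 4.0
[ 0.16  0.36 -0.01]
t 15.05 p [ 0.5343 -0.3049  0.1991] w 0.0549 F [ 0.6  0.1 -1.1] g 0.0
```

```bash
cat > chk.py <<'E'
from h import *
def hull(n,box,th):
    img=np.median([cams.camera(n) for _ in range(3)],axis=0).astype(np.uint8)
    g=cv2.cvtColor(cv2.GaussianBlur(img,(3,3),0),cv2.COLOR_BGR2LAB).astype(np.float32)-128
    x0,y0,x1,y1=box;m=np.zeros(img.shape[:2],np.uint8);m[y0:y1,x0:x1]=255*((g[...,1]+g[...,2])[y0:y1,x0:x1]<th)
    c=max(cv2.findContours(m,cv2.RETR_EXTERNAL,cv2.CHAIN_APPROX_NONE)[0],key=cv2.contourArea)
    cv2.imwrite(f'pics/chk_{n}.png',cv2.resize(cv2.drawContours(img.copy(),[c],-1,(0,0,255),1)[y0-10:y1+10,x0-10:x1+10],None,fx=3,fy=3))
    return cv2.convexHull(c)[:,0]
H=hull('top',(328,188,372,250),8)
(cx,cy),s,a=cv2.minAreaRect((ray('top',H,.066)[:,:2]*1000).astype(np.float32));print('top',cx,cy,s,a)
S=hull('scene',(300,235,366,325),8)
print('scene mask min/max',S.min(0),S.max(0))
yaw=np.deg2rad(12.8);c,s=np.cos(yaw),np.sin(yaw)
for z in(.085,.090,.095):
    P=[[cx/1000+c*u-s*v,cy/1000+s*u+c*v,z] for u in(-.08,.08) for v in(-.033,.033)]
    q=proj('scene',P);print(z,np.round(q,1).tolist())
E
python3 - <<'E'
from h import *
x,y,yaw=.473,.325,np.deg2rad(-16.8)
q=pick_q([x,y,.2],yaw);robot.reach([x,y,.2],q);robot.set_gripper(.082,60);st('above')
import chk
E
```

```text
above t 17.69 p [0.4732 0.3248 0.2   ] w 0.0822 F [-0.6 -0.4 -0.1] g 0.0
top 535.1993408203125 -303.0767517089844 (164.20408630371094, 70.7105712890625) 12.964875221252441
scene mask min/max [300 235] [365 324]
0.085 [[340.2, 296.9], [312.9, 286.9], [363.9, 253.1], [338.9, 245.2]]
0.09 [[340.3, 295.4], [313.0, 285.4], [364.1, 251.6], [339.0, 243.7]]
0.095 [[340.5, 293.8], [313.0, 283.8], [364.3, 250.1], [339.2, 242.2]]
```

I'll calibrate the finger-tip height by pressing the spare's rim, which is at a known 58 mm, with the same opening.

Run:
```python
from h import *
x,y=.473,.325
robot.set_gripper(.055);robot.move_l([x,y,.085],vel=.2)
print(robot.move_l([x,y,.04],vel=.04,max_force=10));st('press')
robot.move_l([x,y,.075],vel=.15);st()
```

```text
True
press t 19.88 p [0.4728 0.3249 0.054 ] w 0.0548 F [-0.5 -1.8  7.9] g 4.2
t 20.17 p [0.4737 0.3255 0.0753] w 0.0547 F [-0.5 -0.5  0.1] g 0.0
```

The tip calibration puts the stack rim at 90 mm, so the plain insert is fully nested. Now grasp the spare and carry it to the well.

Run:
```python
from h import *
x,y=.473,.325
robot.move_l([x,y,.085],vel=.15);robot.set_gripper(.083,90)
print(robot.move_l([x,y,.0305],vel=.06,max_force=8));st('down')
robot.set_gripper(.05,90);st('grip')
robot.move_l([x,y,.06],vel=.08);robot.move_l([x,y,.2],vel=.2);st('up')
x,y,yaw=.5025,-.0628,np.deg2rad(-.8)
q=pick_q([x,y,.2],yaw);robot.reach([x,y,.2],q)
robot.move_l([x,y,.12],vel=.15);st('above')
print(robot.move_l([x,y,.0375],vel=.04,max_force=6));st('contact');print(np.round(robot.get_wrist_torque(),2))
```

```text
False
down t 21.87 p [0.4733 0.3252 0.0309] w 0.0831 F [-0.4  0.9  0.9] g 0.0
grip t 22.18 p [0.4737 0.3256 0.0316] w 0.0642 F [ 0.1 -1.1  5.5] g 100.1
up t 23.54 p [0.4723 0.3245 0.1986] w 0.0641 F [ 0.3  0.2 -2.2] g 99.2
above t 25.68 p [ 0.5031 -0.0625  0.1206] w 0.064 F [ 0.  -0.  -2.2] g 99.2
True
contact t 27.52 p [ 0.5023 -0.0628  0.0396] w 0.0644 F [-0.3  0.9  4.7] g 99.9
[-0.13  0.09  0.01]
```

Run:
```python
from h import *
x,y=.5025,-.0628
print(robot.move_l([x,y,.037],vel=.03,max_force=20));robot.dwell(.2);st('press2')
robot.set_gripper(.078);st('rel')
robot.move_l([x,y,.1],vel=.15);robot.set_gripper(.055)
print(robot.move_l([x,y,.055],vel=.04,max_force=25));st('rim press');print(np.round(robot.get_wrist_torque(),2))
robot.move_l([x,y,.1],vel=.15);st()
```

```text
False
press2 t 27.97 p [ 0.5023 -0.0628  0.0395] w 0.0643 F [-11.6   1.7  27.3] g 102.8
rel t 28.26 p [ 0.503  -0.0628  0.0371] w 0.0782 F [ 0.4  0.5 -0.5] g 0.0
True
rim press t 30.07 p [ 0.5022 -0.0628  0.062 ] w 0.0551 F [-1.2 -0.1  9.8] g 4.7
[ 0.05  0.53 -0.02]
t 30.48 p [ 0.503  -0.0628  0.0999] w 0.055 F [-0.2 -0.8 -0.2] g 0.0
```

The rim measures 66 mm, so the spare is seated. Next: move aside, check the fit from the top view, and work out the lid hinge and angle.

Run:
```python
from h import *
import m
robot.move_l([.5025,-.0628,.2],vel=.3)
robot.reach([.45,-.33,.25],pick_q([.45,-.33,.25],0));st()
img=np.median([cams.camera('top') for _ in range(3)],axis=0).astype(np.uint8)
r=m.rects(img);print(np.round(r['kept'],4),np.round(r['plain'],4))
g=img.max(2).astype(int)
for c in(258,260): print(c,'front',g[252:264,c].tolist(),'top',g[158:202,c].tolist())
front=ray('top',[[260,257.5],[260,258.5]],.066);print(front)
xh=front[:,0].mean()+.208
for th in np.arange(1.5,2.06,.1):
    u=np.array([-np.cos(th),0,np.sin(th)]);n=np.array([np.sin(th),0,np.cos(th)])
    H=np.array([xh,-.01,.073])
    P=[H+.200*u+.004*n,H+.200*u-.004*n,H+.192*u+.020*n,H+.199*u+.02*n];print(round(th,2),np.round(proj('top',P)[:,1],1),np.round(P[3],3))
s=cams.camera('scene');cv2.imwrite('pics/s4.png',cv2.resize(s[110:310,150:400],None,fx=3,fy=3))
```

```text
t 32.04 p [ 0.4499 -0.3288  0.2489] w 0.0549 F [-0.3  0.1 -0.5] g 0.0Traceback (most recent call last):
  File "<stdin>", line 6, in <module>
  File "m.py", line 11, in rects
    c=cv2.convexHull(max(cs,key=cv2.contourArea)) if m is grey else max(cs,key=cv2.contourArea)
                     ~~~^^^^^^^^^^^^^^^^^^^^^^^^
ValueError: max() iterable argument is empty
```

```bash
sed -i "s/        c=cv2.convexHull/        if not cs: continue\n        c=cv2.convexHull/" m.py
python3 - <<'E'
from h import *
import m
img=np.median([cams.camera('top') for _ in range(3)],axis=0).astype(np.uint8)
r=m.rects(img);print(np.round(r['kept'],4),np.round(r['plain'],4))
g=img.max(2).astype(int)
for c in(260,): print(c,'front',g[252:264,c].tolist(),'top',g[158:202,c].tolist())
front=ray('top',[[260,257.5],[260,258.5]],.066);print(front)
xh=front[:,0].mean()+.208
for th in np.arange(1.5,2.06,.1):
    u=np.array([-np.cos(th),0,np.sin(th)]);n=np.array([np.sin(th),0,np.cos(th)])
    H=np.array([xh,-.01,.073])
    P=[H+.200*u+.004*n,H+.200*u-.004*n,H+.192*u+.020*n,H+.199*u+.02*n];print(round(th,2),np.round(proj('top',P)[:,1],1),np.round(P[3],3))
s=cams.camera('scene');cv2.imwrite('pics/s4.png',cv2.resize(s[110:310,150:400],None,fx=3,fy=3))
E
```

```text
[ 5.048000e-01  4.290000e-02 -5.777000e-01  1.632402e+02  7.011260e+01] [ 5.023000e-01 -6.230000e-02 -3.946000e-01  1.634325e+02  6.950430e+01]
260 front [31, 30, 31, 36, 32, 14, 24, 71, 141, 196, 219, 215] top [219, 220, 221, 219, 219, 213, 168, 76, 23, 18, 22, 22, 20, 22, 26, 72, 123, 129, 129, 131, 126, 128, 129, 131, 130, 130, 131, 126, 128, 130, 130, 130, 132, 123, 89, 59, 39, 53, 36, 25, 31, 35, 32, 32]
[[ 0.39860719 -0.01589023  0.066     ]
 [ 0.3954251  -0.01601027  0.066     ]]
1.5 [184.5 187.3 179.4 179. ] [ 0.611 -0.01   0.273]
1.6 [177.7 180.4 172.9 172.3] [ 0.631 -0.01   0.271]
1.7 [171.  173.6 166.8 165.9] [ 0.65  -0.01   0.268]
1.8 [164.7 167.2 161.  159.9] [ 0.67  -0.01   0.262]
1.9 [158.7 161.1 155.6 154.3] [ 0.688 -0.01   0.255]
2.0 [153.2 155.4 150.8 149.2] [ 0.706 -0.01   0.246]
```

View pics/s4.png

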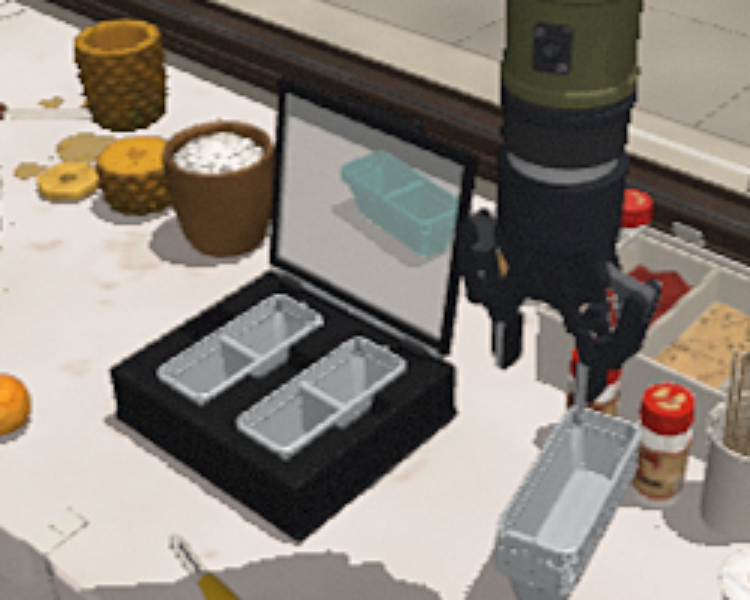

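Both divided inserts sit flush in the wells (px ~(242,350) and (322,397) in this crop) and the stack is nested at (570,500). The lid is at about 1.72 rad. I'll hook behind the grip bar and swing it shut along the arc, checking IK first.

```bash
cat > lid.py <<'E'
from h import *
H=np.array([.605,-.010,.073])
def wp(th):
    u=np.array([-np.cos(th),0,np.sin(th)]);n=np.array([np.sin(th),0,np.cos(th)])
    return H+.192*u+.020*n+[.011*np.sin(th),0,-.022*np.clip((th-.9)/.7,0,1)]
W=[wp(t) for t in np.linspace(1.8,.08,13)]
E
python3 - <<'E'
from lid import *
for yaw in (0,):
  for q in down(yaw):
    print(q,[None if (j:=robot.inverse_kinematics(p,q)) is None else np.round(j,2).tolist() for p in [[.45,-.33,.3],[.6,-.2,.31],[.705,-.01,.31],[.705,-.01,.245]]], [robot.inverse_kinematics(p,q) is not None for p in W])
print(np.round(W[:2],3),np.round(robot.get_joint_positions(),2))
E
```

```text
[0. 0. 1. 0.] [[-0.63, 0.22, -0.02, 1.34, 0.0, -0.63], [-0.32, 0.36, 0.2, 1.41, 0.0, -0.32], [-0.01, 0.52, 0.44, 1.49, 0.0, -0.01], [-0.01, 0.52, 0.29, 1.34, 0.0, -0.01]] [True, True, True, True, True, True, True, True, True, True, True, True, True]
[-0.  1.  0.  0.] [[-0.63, 0.22, -0.02, 1.34, 0.0, 2.51], [-0.32, 0.36, 0.2, 1.41, 0.0, 2.82], [-0.01, 0.52, 0.44, 1.49, 0.0, 3.13], [-0.01, 0.52, 0.29, 1.34, 0.0, 3.13]] [True, True, True, True, True, True, True, True, True, True, True, True, True]
[[ 0.679 -0.01   0.233]
 [ 0.652 -0.01   0.241]] [-0.63  0.23 -0.12  1.23  0.   -0.63]
```

Run:
```python
from lid import *
q=np.array([0,0,1.,0])
robot.set_gripper(0.0,30)
robot.reach([.45,-.33,.31],q);robot.reach([.705,-.01,.315],q);st('behind high')
robot.move_l([.705,-.01,.24],vel=.15,max_force=10);st('behind')
for i,p in enumerate(W):
    if robot.move_l(p,vel=.12,max_force=25): st('STOP',i);break
    if i%3==0: st(i)
```

```text
behind high t 34.83 p [ 0.7047 -0.0114  0.3151] w 0.0001 F [-0.3 -1.1  0.3] g 0.0
behind t 35.48 p [ 0.7052 -0.0107  0.241 ] w 0.0 F [0.2 0.3 0.1] g 0.0
0 t 35.85 p [ 0.6795 -0.0101  0.2351] w 0.0 F [-0.7 -0.3  0.4] g 0.0
3 t 36.99 p [ 0.5976 -0.01    0.2504] w 0.0 F [-0.1  0.3  0.6] g 0.0
6 t 38.12 p [ 0.5174 -0.01    0.2388] w -0.0001 F [-0.5 -0.5  0.7] g 0.0
9 t 39.28 p [ 0.4532 -0.01    0.1847] w 0.0003 F [ 0.6 -0.5 -0.1] g 0.0
12 t 40.43 p [ 0.4164 -0.01    0.1087] w 0.0001 F [0.4 0.4 0.5] g 0.0
```

Run:
```python
from lid import *
print(robot.move_l([.413,-.01,.082],vel=.03,max_force=15));st('press')
robot.move_l([.413,-.01,.15],vel=.2)
robot.reach([.40,-.30,.25],pick_q([.4,-.3,.25],0));st()
img=np.median([cams.camera('top') for _ in range(3)],axis=0).astype(np.uint8);g=img.max(2).astype(int)
print(g[158:264:2,260].tolist())
h=np.array([.605,-.01,.073]);print(proj('top',[[.413-.007,-.01,.093],[.413+.007,-.01,.093],[.405,-.01,.077],[.605,-.01,.077]]))
cv2.imwrite('pics/fin_scene.png',cams.camera('scene'));cv2.imwrite('pics/fin_top.png',img)
```

```text
True
press t 41.03 p [ 0.4147 -0.01    0.0929] w 0.0 F [-2.7  0.3 12.8] g 6.0
t 42.65 p [ 0.3998 -0.2989  0.2491] w 0.0003 F [ 0.2 -0.1 -0.3] g 0.0
[207, 207, 206, 208, 207, 206, 208, 206, 205, 207, 205, 207, 208, 205, 208, 206, 208, 192, 152, 56, 36, 145, 153, 150, 154, 150, 151, 155, 152, 150, 152, 155, 154, 154, 151, 153, 151, 155, 154, 155, 154, 153, 152, 153, 153, 152, 150, 54, 26, 9, 25, 128, 203]
[[257.99644426 254.62239234]
 [258.16677906 250.16853629]
 [258.13285096 255.23654076]
 [260.498805   193.29533215]]
```

The press stopped at 92.9 mm against 93 mm for a shut lid, and the top view shows the panel across the whole deck. Handing in.

```bash
python3 -c "
from cell import ticket
print(ticket.hand_in())"
```

```text
the job is handed in; nothing more can be done
None
```

I handed in the job at about 43 s of the 72 s allowed; no verdict came back, but by my own measurements the plain insert is nested on the stack (rim at 90 mm), the spare divided insert is flush in the right well (rim at 66 mm), and the lid is shut (grip bar at 92.9 mm against 93 mm).

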